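# Bolt the phone stand to the desk's T-slot profile

### The arm

A 6-joint arm with a two-finger parallel gripper is mounted at the origin on a cart in front of the work surface, level with it; the furniture and walls round the work are solid. World frame = base frame: x ahead of the robot, y to its left, z up, the work surface at z = 0. Lengths are in m, angles in rad, forces in N, time in s.
With the tool pointing down it reaches from about 0.35 to 0.85 m from the base axis. Payload 8.1 kg.
Tool frame: the origin (TCP) lies between the finger pads; the fingertips stand 17 mm ahead of it and the grasp point (between the pads) lies 2 mm behind it (bot.nose_length is the distance from the TCP to the fingertips, in m); z points along the fingers, y is the line along which they close (so a half turn about z gives the same grasp; the last joint's range is limited). The gripper opens to 93 mm and grips with 3 to 60 N. Pads are 15 mm wide; open, the fingers measure 128 mm over their backs; the gripper's body (75 mm by 188 mm) begins 65 mm behind the grasp point.
Start: joints at [-1.42, 0.13, 1.488, -0, 1.523, -0.085], TCP at [0.14, -0.583, 0.205] pointing down, gripper open.
Joint ranges: [-2.96, 2.96], [-0.89, 2.26], [0.02, 2.5], [-1.34, 4.48], [0, 2.73], [-2.66, 2.66]. Speed limits (rad/s): [2.39, 2.39, 2.79, 3.14, 3.14, 3.14].

### API

Orientations are given as a rotation vector (axis times angle).
In Python, from cell import bot, kinematics, grab_frame, monitor gives the robot as it stands. Calls block until the motion is done:
- bot.movep(position, orientation): joint-space move of the TCP to a pose.
- bot.move_linear(position, v=0.15, frame=None): straight line of the TCP; frame=None keeps the orientation; v is the mean speed in m/s.
- bot.set_joints(angles): joint-space move.
- bot.move_gripper(opening, newtons=None): finger opening in m; newtons is the grip in N (None keeps the last); returns when the fingers have stopped.
- bot.pause(seconds).
- kinematics.solve_ik(position, orientation): joint angles nearest the present ones, or None.
- grab_frame(name): name is "side" or "top" or "wrist"; returns a dict with "frame" (420x560x3 uint8, red, green, blue), "fovy" (degrees; the focal length in pixels is half the picture's height over the tangent of half this angle, whatever the lens; pixels are square), "cx", "cy" (the principal point, pixels), "rvec" (rotation vector, rad) and "tvec" (3), from world to camera coordinates, as OpenCV has them; the wrist camera has in their place "mount" (4x4, takes a point from camera to tool coordinates, whose origin is the TCP and whose axes are the flange's). Camera axes: x right, y down, z forward; pixel columns grow to the right and rows downward; lengths in m; the calibration is good to about 2 mm. A picture is of the moment at which its call begins: read the wrist's pose just before it. There is no depth.
A pose or a line that the arm cannot do raises bot.IKError and nothing moves.
- bot.hand_in(): hands the job in; it is judged then, once.
Readings, each from a call of its own:
- monitor.read_time_s(): time.
- monitor.read_q(): joint angles.
- monitor.read_qvel(): joint speeds.
- monitor.read_joint_torque(): joint torques, N m.
- monitor.read_tcp_pos(): TCP position.
- monitor.read_tool_rot(): TCP orientation.
- monitor.read_ft_force(): force on the tool from outside, world axes, zero at the start.
- monitor.read_wrist_torque(): the same for the moment, N m.
- monitor.read_gripper_width(): finger opening in m.
- monitor.read_grasp_force(): force on a finger pad.
Only numpy, scipy, OpenCV 4.12 (cv2) and the standard library are available. Lean on these libraries where they do the work, as an engineer would, in place of code of your own. Each camera call takes 0.05 s, during which the arm holds its last target. There are 200 camera calls.

### The job

Fasten the phone stand to the aluminium profile on the desk: pick up the orange-handled T-bolt, drop its T-shaped head lengthwise through the opening in the stand's foot plate into the groove below, push it down against its spring and turn it a quarter turn, so that the head catches under the groove's lips and the spring clamps the foot plate when you let go. The stand is only lying loosely on the profile, so the groove is not quite under the middle of the opening: feel for it. Leave the stand where it is, and do not disturb the stapler, tape roll, rubber stamp and staple box nearby.

Things in the scene. Friction and masses are not known exactly. Their poses are not given: they have to be found in the camera images.
- tbolt_knob (a point): Centre of the orange grip bar of the loose T-bolt, which starts upright on its head on the desk. Bar 12 mm thick (x), 44 long (y), 32 high, parallel to the head; centre 54 mm above the underside of the head. Grip it across its 12 mm. z: bolt axis, up. Bolt about 0.14 kg, 70 mm high.
- tbolt_head (a point): Centre of the bolt's steel T-head, 3 mm above its underside, 51 mm below the bar's centre, same axes. Head 18 mm (x) x 30 mm (y) x 6 mm, on an 11 mm stem. Its ends are rounded, so below the lips of the groove it turns freely either way, with no stop: the bar shows how far it has turned, and the spring's friction holds it.
- collar (a joint): Travel of the bolt's sprung steel collar (disc 64 mm across, 4 mm thick; underside 16 mm above the underside of the head when relaxed) up the stem towards the bar, 0 to 0.008 m. 0 relaxed; spring 4 N plus 1 N per mm. Bolt merely dropped in: 0. Locked and let go: about 0.004, the collar pressing on the foot plate.
- stand_opening (a point): Centre of the opening in the foot plate of the dark steel phone stand, at the plate's top, 36 mm above the desk. Plate 6 mm thick, opening 40 mm (x) x 44 mm (y). x points to the leaning rest with the phone (from 50 mm behind the centre, up to 95 mm above the plate), y to the left, z up. Stand loose, about 0.8 kg.
- stand: The stand; origin on the underside of its plate below the opening's centre, which is the top of the aluminium profile (fixed, 140 x 240 x 30 mm) it lies on. A groove of the profile runs under the opening along stand y to within 0.03 rad, its centre line up to 8 mm to either side of the opening's centre along stand x: to be felt for.
- stand_groove (a point): Point on the plate's underside below the opening's centre. Groove: slot 20.2 mm wide between lips 8 mm thick (22 to 30 mm above the desk), below them 33 mm wide down to 10 mm above the desk. Beside the slot the head lands 30 mm above the desk; dropped in, its underside is at 20 mm; push it to 12 to 15 mm to turn; locked it is at 16 mm.
- stapler: Blue stapler lying on its side, 44 x 128 x 30 mm, origin at the centre of its underside. Leave alone.
- tape_roll: Roll of masking tape lying flat, 103 mm across, 25 mm high, origin at the centre of its underside. Leave alone.
- stamp: Rubber stamp with a brown wooden knob, 27 x 54 x 70 mm, standing, origin at the centre of its underside. Leave alone.
- staple_box: Small dark red box of staples lying on the desk, 36 x 52 x 22 mm, origin at the centre of its underside. Leave alone.
- tbolt: The whole T-bolt; origin at the centre of the underside of its head, same axes as the grip bar.

How it is judged:
By the outcome, as a careful person would: the job done as asked, in the order asked, and still so for the second after the job is handed in, with the robot touching nothing.
It also fails if it takes over 64 s, if anything falls off the work surface, if the arm or the gripper's body presses on something with over 40 N, if the wrist force passes 120 N, or if a joint passes its speed limit or range.

## Working session

There is one attempt and no reset: what is moved stays moved. The work goes in short steps, each a Python script; the robot and the scene stay as the last script left them, time stands still between calls to the robot, and variables do not carry over. Pictures are saved under pics/ and viewed, at most 10 in all, crops included, and the job is handed in when it is done.

```bash
mkdir -p pics; ls
cat > h.py <<'E'
import numpy as np, cv2
from scipy.spatial.transform import Rotation as R
from cell import bot, kinematics, grab_frame, monitor
def cam(name):
    p=np.array(monitor.read_tcp_pos()); r=R.from_rotvec(monitor.read_tool_rot()).as_matrix()
    g=grab_frame(name); f=210/np.tan(np.radians(g['fovy'])/2)
    if name=='wrist':
        M=np.array(g['mount']); Rc=r@M[:3,:3]; o=p+r@M[:3,3]
    else:
        Rc=cv2.Rodrigues(np.array(g['rvec'],float))[0].T; o=-Rc@np.array(g['tvec'],float).ravel()
    return g['frame'],(f,g['cx'],g['cy'],Rc,o)
def ray(c,u,v,z):
    f,cx,cy,Rc,o=c; d=Rc@np.array([(u-cx)/f,(v-cy)/f,1]); return o+d*(z-o[2])/d[2]
def proj(c,P):
    f,cx,cy,Rc,o=c; q=Rc.T@(np.array(P)-o); return np.array([cx+f*q[0]/q[2],cy+f*q[1]/q[2]])
def save(n,im): cv2.imwrite('pics/'+n,im[:,:,::-1])
def blobs(im,lo,hi,amin=30):
    m=cv2.inRange(cv2.cvtColor(im,cv2.COLOR_RGB2HSV),np.array(lo),np.array(hi))
    cs,_=cv2.findContours(m,cv2.RETR_EXTERNAL,cv2.CHAIN_APPROX_NONE)
    return sorted([c for c in cs if cv2.contourArea(c)>amin],key=cv2.contourArea)[::-1]
E
cat > a.py <<'E'
from h import *
import pickle
d={}
for n in('top','side'):
    im,c=cam(n); d[n]=(im,c); save(n+'0.png',im); print(n,c[0],c[4],c[3][:,2])
    for b in blobs(im,(5,150,120),(20,255,255)): print(cv2.minAreaRect(b),cv2.contourArea(b))
pickle.dump(d,open('d.pkl','wb')); print(monitor.read_tool_rot(),monitor.read_time_s())
E
python3 a.py
```

```text
pics
top 422.7856264742062 [ 0.34191537 -0.05510488  1.20576049] [ 0.09370927 -0.02306494 -0.9953324 ]
side 385.7442240536727 [0.15948586 0.93974834 0.50065857] [ 0.22664209 -0.89115624 -0.39303171]
((240.9451141357422, 238.506103515625), (17.337753295898438, 4.858987808227539), 83.6598129272461) 58.0
[-3.11810270e+00 -3.69334163e-01  6.46983920e-05] 0.1
```

View pics/top0.png

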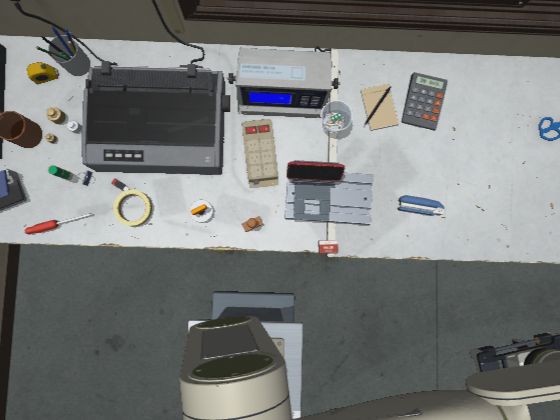

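View pics/side0.png

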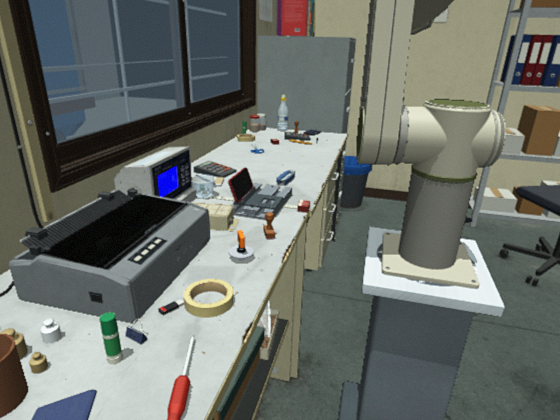

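The top view shows the bolt at about (201,210), the stand opening at about (312,207), the stamp at (252,225), and the phone and rest at (315,172). I'll locate these and then take closer looks with the wrist camera.

```bash
cat > b.py <<'E'
from h import *
import pickle
d=pickle.load(open('d.pkl','rb')); c=d['top'][1]
B=ray(c,201,210,.06); S=ray(c,312,207,.036); print(B,S,ray(c,252,225,.05))
print(R.from_rotvec(monitor.read_tool_rot()).as_matrix().round(3), np.array(grab_frame('wrist')['mount']).round(3))
# tool down, tool x = world +x , y=-world y
rv=R.from_matrix(np.array([[1,0,0],[0,-1,0],[0,0,-1]])).as_rotvec()
for n,P,h in(('s',S,.27),('b',B,.27)):
    M=np.array(grab_frame('wrist')['mount']); r=R.from_rotvec(rv).as_matrix()
    o=r@M[:3,3]; f=r@M[:3,2]
    t=P.copy(); t[2]=h; k=(P[2]-h-o[2])/f[2]; t[:2]=P[:2]-o[:2]-k*f[:2]
    print(n,t)
    try: bot.movep(t,rv)
    except Exception as e: print(repr(e)); continue
    im,cc=cam('wrist'); d[n]=(im,cc); save(n+'1.png',im); print(proj(cc,P))
pickle.dump(d,open('d.pkl','wb')); print(monitor.read_time_s())
E
python3 b.py
```

```text
[0.45275199 0.12731405 0.06      ] [ 0.47344037 -0.17660595  0.036     ] [ 0.4170093  -0.01182286  0.05      ]
[[ 0.972  0.234 -0.   ]
 [ 0.234 -0.972  0.002]
 [ 0.    -0.002 -1.   ]] [[-0.    -0.971 -0.238  0.065]
 [ 1.    -0.    -0.     0.002]
 [ 0.    -0.238  0.971 -0.18 ]
 [ 0.     0.     0.     1.   ]]
s [ 0.50922643 -0.17507768  0.27      ]
[282.428893   216.07804671]
b [0.48230442 0.12878437 0.27      ]
[282.17106211 216.30593468]
3.5167
```

View pics/s1.png

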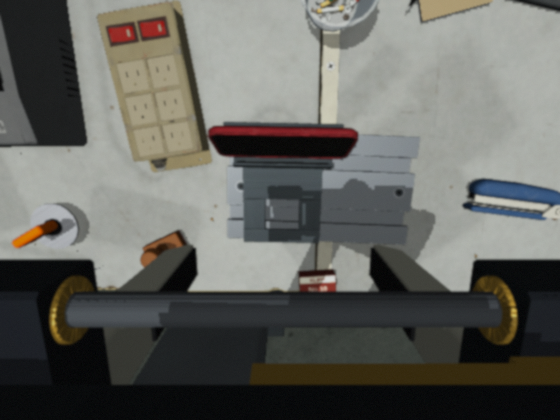

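View pics/b1.png

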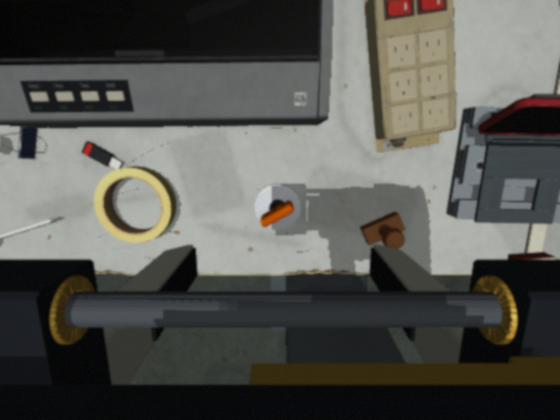

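s1 shows the foot plate with its opening at about (285,214), with the profile's slots showing on the right. b1 shows the bar at (277,213) over the collar at (277,205). I'll enlarge both.

```bash
cat > c.py <<'E'
from h import *
import pickle
d=pickle.load(open('d.pkl','rb'))
im=d['s'][0][130:250,215:345]; a=cv2.resize(im,None,fx=4.5,fy=4.5,interpolation=cv2.INTER_CUBIC)
b=cv2.resize(d['b'][0][175:235,250:310],None,fx=3.5,fy=3.5,interpolation=cv2.INTER_CUBIC)
o=np.zeros((540,800,3),np.uint8); o[:a.shape[0],:a.shape[1]]=a; o[:210,590:800]=b; save('z.png',o)
im,c=d['b']
for q in blobs(im,(3,150,90),(22,255,255)):
    r=cv2.minAreaRect(q); print(r)
    for z in(.054,.07): print(np.array([ray(c,*p,z)[:2] for p in cv2.boxPoints(r)]).round(4).tolist(),ray(c,*r[0],z))
E
python3 c.py
```

```text
((276.5, 214.50001525878906), (10.285911560058594, 35.32987594604492), 63.43495178222656)
[[0.4494, 0.1568], [0.4693, 0.1177], [0.4578, 0.112], [0.4375, 0.1513]] [0.45358864 0.13434585 0.054     ]
[[0.4534, 0.1556], [0.4725, 0.118], [0.4614, 0.1126], [0.442, 0.1503]] [0.45742288 0.13402478 0.07      ]
((54.72795867919922, 318.3714904785156), (48.16606521606445, 10.568812370300293), 85.03025817871094)
[[0.3452, 0.4366], [0.3465, 0.4225], [0.2748, 0.4285], [0.2734, 0.4431]] [0.310631   0.43260475 0.054     ]
[[0.3534, 0.424], [0.3546, 0.4105], [0.2858, 0.4163], [0.2845, 0.4303]] [0.32024635 0.4202223  0.07      ]
((508.98577880859375, 299.25445556640625), (34.4805908203125, 8.649974822998047), 72.6459732055664)
[[0.3598, -0.1567], [0.3635, -0.1669], [0.3158, -0.1883], [0.312, -0.1779]] [ 0.33807599 -0.172299    0.054     ]
[[0.3675, -0.1452], [0.3709, -0.155], [0.3252, -0.1756], [0.3215, -0.1656]] [ 0.34658148 -0.16021957  0.07      ]
((511.5500183105469, 330.3500061035156), (8.221921920776367, 26.87936019897461), 18.434946060180664)
[[0.2742, -0.175], [0.313, -0.1803], [0.3091, -0.1914], [0.2701, -0.1864]] [ 0.29181501 -0.18329134  0.054     ]
[[0.2853, -0.1628], [0.3225, -0.1679], [0.3188, -0.1785], [0.2814, -0.1737]] [ 0.30219126 -0.17076739  0.07      ]
```

View pics/z.png

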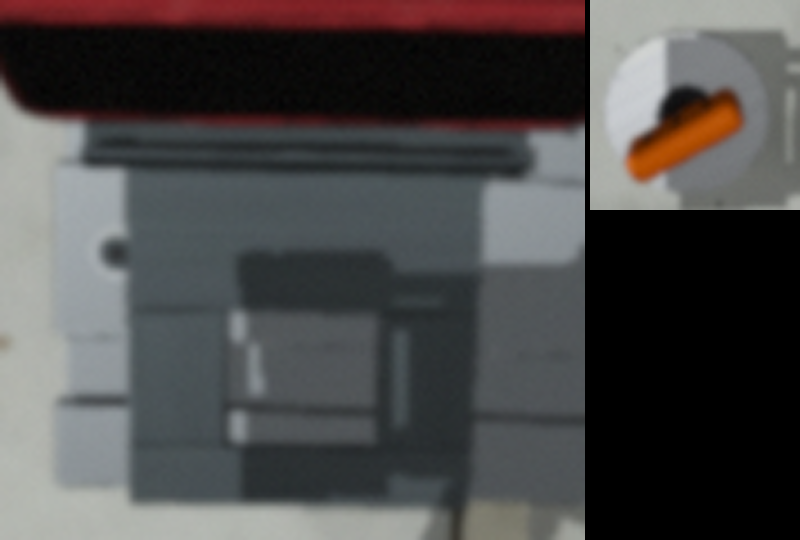

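Opening in z.png: about u 265.7–299, v 198.4–228.9. Slot lip edges inside it: crop rows ~345 and ~412, so the groove is nearly centred. Collar circle centre: (277.7,207.3). Next I'll convert these to metres and check the wrist-joint options.

```bash
cat > e.py <<'E'
from h import *
import pickle
d=pickle.load(open('d.pkl','rb')); c=d['s'][1]; Z=lambda x,y,z: ray(c,215+x/4.5,130+y/4.5,z)[:2]
print('open centre',Z(303,308,.036),Z(303,445,.036),Z(228,376,.036),Z(378,376,.036))
print('slot',Z(303,345,.03),Z(303,412,.03),'dirs',Z(90,402,.03)-Z(530,418,.03),Z(90,336,.03)-Z(530,355,.03),'plate',Z(130,308,.036)-Z(475,308,.036),Z(130,500,.036)-Z(465,505,.036),Z(130,170,.036)-Z(130,500,.036))
cb=d['b'][1]; print('collar',ray(cb,277.7,207.3,.02),'bar top',ray(cb,276.5,215,.07)); print('printer edge',ray(cb,280,122,0),ray(cb,280,122,.1))
def rot(a): # tool y = (cos a, sin a)
    y=np.array([np.cos(a),np.sin(a),0]); z=np.array([0,0,-1.]); return R.from_matrix(np.c_[np.cross(y,z),y,z]).as_rotvec()
for a in(.47,.47-np.pi): print(a,kinematics.solve_ik([.456,.132,.07],rot(a)))
for a in(0,np.pi/2,-np.pi/2,np.pi,-np.pi): print(a,kinematics.solve_ik([.473,-.177,.07],rot(a)))
E
python3 e.py
```

```text
open centre [ 0.49665546 -0.17651798] [ 0.45618824 -0.17645554] [ 0.47682226 -0.154937  ] [ 0.47677525 -0.1980378 ]
slot [ 0.48461595 -0.17648834] [ 0.46452689 -0.17645734] dirs [0.00498851 0.12898735] [0.0057741  0.12761802] plate [0.00010668 0.09802937] [0.00164794 0.09831161] [ 0.09620608 -0.00282701]
collar [0.45534054 0.13336781 0.02      ] bar top [0.45681185 0.1340282  0.07      ]
printer edge [0.56587039 0.13011918 0.        ] [0.56198584 0.12929344 0.1       ]
0.47 [ 0.17370884 -0.10265302  1.97660616  0.          1.26763952 -0.29629116]
-2.6715926535897934 None
0 [-4.59629469e-01 -1.76417251e-02  1.89529673e+00 -4.44089210e-16
  1.26393765e+00 -4.59629469e-01]
1.5707963267948966 [-0.45962947 -0.01764173  1.89529673  0.          1.26393765 -2.0304258 ]
-1.5707963267948966 [-4.59629469e-01 -1.76417251e-02  1.89529673e+00 -4.44089210e-16
  1.26393765e+00  1.11116686e+00]
3.141592653589793 None
-3.141592653589793 None
```

```bash
cat >> h.py <<'E'
def rot(a):
    y=np.array([np.cos(a),np.sin(a),0]); z=np.array([0,0,-1.]); return R.from_matrix(np.c_[np.cross(y,z),y,z]).as_rotvec()
def st(*s): print(*s,'F',np.array(monitor.read_ft_force()).round(1),'p',np.array(monitor.read_tcp_pos()).round(4),'t',round(monitor.read_time_s(),2))
E
cat > f.py <<'E'
from h import *
B=[.4562,.1338]; a=-.042
bot.move_gripper(.05)
bot.movep([*B,.12],rot(.47)); bot.move_linear([*B,.060],v=.08)
bot.move_gripper(0,40); st('grip',monitor.read_gripper_width(),monitor.read_grasp_force())
bot.move_linear([*B,.20],v=.12); st('lift')
bot.movep([.4746,-.1765,.20],rot(a)); st('over')
bot.move_linear([.4746,-.1765,.112],v=.1); st('low')
for n in('wrist','side'):
    im,c=cam(n); save('g_'+n+'.png',im)
E
python3 f.py; python3 -c "
import cv2,numpy as np
a=cv2.imread('pics/g_wrist.png')[100:310,170:390];b=cv2.imread('pics/g_side.png')[130:270,180:380]
cv2.imwrite('pics/g.png',np.hstack([cv2.resize(a,(400,382)),cv2.resize(b,(400,280))[:382] if 0 else cv2.copyMakeBorder(cv2.resize(b,(400,280)),0,102,0,0,cv2.BORDER_CONSTANT)]))"
```

```text
grip 0.0003014310292293373 0.0 F [ 1.6  0.5 -0.2] p [0.4562 0.1338 0.06  ] t 7.95
lift F [-0.7  0.1 -0.6] p [0.4556 0.1337 0.1989] t 9.27
over F [-0.2  0.4  0.1] p [ 0.4747 -0.1756  0.1998] t 10.45
low F [-0.4  0.6  1.6] p [ 0.4752 -0.1767  0.1128] t 11.48
```

View pics/g.png

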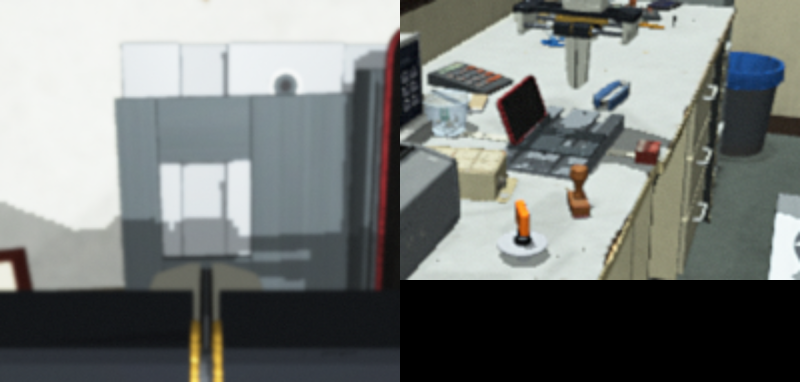

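The grasp missed: the gripper closed to 0, and the side view shows the bolt still upright. I'll back off and look again from a closer wrist pose.

```bash
cat > k.py <<'E'
from h import *
bot.move_linear([.4746,-.1765,.22],v=.15); bot.move_gripper(.05)
bot.movep([.475,.134,.22],rot(.0+np.pi*0-1.5708)); bot.pause(.2)
print(np.array(grab_frame('wrist')['mount']).round(3)[:,3])
im,c=cam('wrist'); save('k.png',im); st(c[4])
for q in blobs(im,(3,150,60),(22,255,255))[:3]:
    r=cv2.minAreaRect(q); print(r,ray(c,*r[0],.066))
for n in('side','top'):
    i2,c2=cam(n)
    for q in blobs(i2,(3,150,60),(22,255,255))[:3]:
        r=cv2.minAreaRect(q); print(n,r,ray(c2,*r[0],.054))
E
python3 k.py
```

```text
[ 0.066  0.002 -0.18   1.   ]
[0.54088933 0.13216063 0.39964647] F [-0.3  0.4  0.4] p [0.4751 0.1337 0.22  ] t 15.56
((403.53094482421875, 242.42127990722656), (36.44356918334961, 43.381404876708984), 66.50143432617188) [0.43018951 0.00369218 0.066     ]
((402.9006652832031, 309.2942199707031), (67.67108154296875, 18.973026275634766), 78.27488708496094) [ 0.35130002 -0.00243711  0.066     ]
((280.5943603515625, 217.16981506347656), (14.66641616821289, 40.50261306762695), 60.945396423339844) [0.45800094 0.13470876 0.066     ]
side ((178.35194396972656, 397.8218994140625), (14.962685585021973, 45.0733528137207), 13.392498016357422) [0.37679653 0.60162894 0.054     ]
side ((240.93997192382812, 238.5800018310547), (17.253406524658203, 5.656854629516602), 81.8698959350586) [0.45437836 0.1348126  0.054     ]
side ((268.55517578125, 220.83792114257812), (8.055412292480469, 16.19386863708496), 4.763641834259033) [0.41793571 0.01285212 0.054     ]
top ((43.17692565917969, 227.31541442871094), (6.49022912979126, 25.96091651916504), 74.74488067626953) [0.3929039 0.548532  0.054    ]
top ((200.2000274658203, 208.4000244140625), (5.366562843322754, 11.627553939819336), 63.43495178222656) [0.45764349 0.13064417 0.054     ]
```

View pics/k.png

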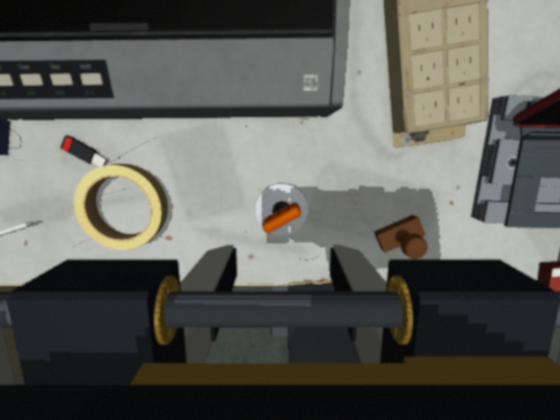

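The position is confirmed at about (.456,.134), with the bar unchanged. I'll repeat the grasp and record the fingers before and after closing.

```bash
cat > l.py <<'E'
from h import *
print('nose',bot.nose_length)
B=[.4563,.1340]
bot.movep([*B,.12],rot(.49)); st(); bot.move_linear([*B,.058],v=.08); st(monitor.read_gripper_width(),R.from_rotvec(monitor.read_tool_rot()).as_matrix().round(2)[:,1])
a,_=cam('wrist'); b,_=cam('side')
w=bot.move_gripper(0,40); st('grip',w,monitor.read_gripper_width(),monitor.read_grasp_force())
a2,_=cam('wrist'); b2,_=cam('side')
A=lambda a:cv2.resize(a[130:340,140:420],(400,300)); Bc=lambda b:cv2.resize(b[190:265,190:290],(400,300),interpolation=cv2.INTER_CUBIC)
save('l.png',np.vstack([np.hstack([A(a),Bc(b)]),np.hstack([A(a2),Bc(b2)])]))
E
python3 l.py
```

```text
nose 0.017
F [ 0.   0.1 -0.6] p [0.4565 0.134  0.1202] t 17.44
0.05016300769970844 [0.88 0.47 0.  ] F [0.3 0.2 0.3] p [0.4567 0.1341 0.0585] t 18.37
grip False 0.00020348383425643348 0.0 F [ 0.2 -0.8 -0.1] p [0.4563 0.134  0.058 ] t 19.38
```

View pics/l.png

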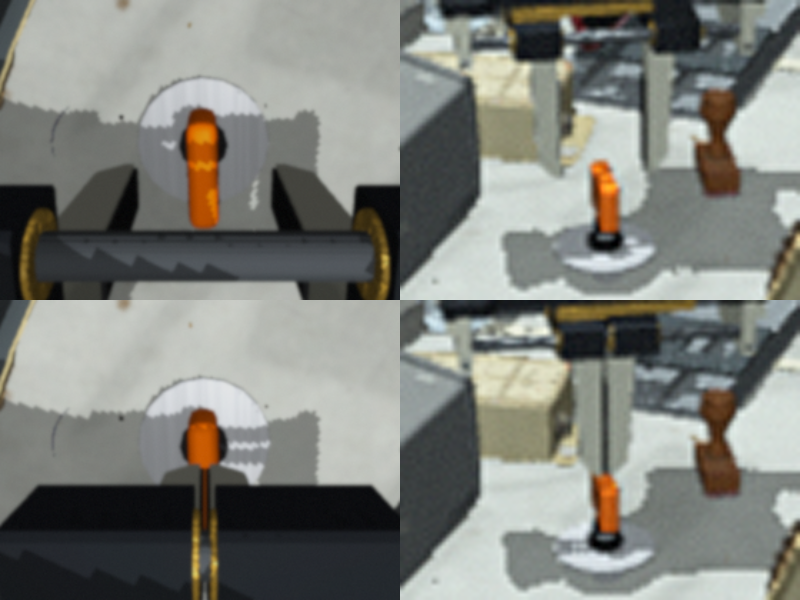

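In l.png the closed fingertips (side view, about pixel (241,234)) sit at the bar's top or beyond it, rather than around the bar. A triangulation will show where the fingertips really are.

```bash
cat > m.py <<'E'
from h import *
p=np.array(monitor.read_tcp_pos()); r=R.from_rotvec(monitor.read_tool_rot()).as_matrix(); print(p,r.round(3),monitor.read_q())
im,c=cam('side'); w,cw=cam('wrist')
for z in(.02,.04,.06,.07,.08): print(z,'side ray',ray(c,241,233.7,z)[:2],'wrist ray',ray(cw,283.5,249,z)[:2])
tip=p+r[:,2]*.017
print('expected tip side',proj(c,tip),'wrist',proj(cw,tip),'tcp wrist',proj(cw,p), 'bar top side',proj(c,[.456,.134,.07]),'bar centre wrist',proj(cw,[.456,.134,.054]))
E
python3 m.py
```

```text
[0.45629783 0.13402185 0.05800472] [[-0.471  0.882  0.   ]
 [ 0.882  0.471  0.   ]
 [ 0.     0.    -1.   ]] [ 1.77808220e-01 -8.47348280e-02  1.98357087e+00  5.84336374e-06
  1.24274853e+00 -3.12234068e-01]
0.02 side ray [0.48645634 0.04628175] wrist ray [0.46243025 0.1224551 ]
0.04 side ray [0.47285124 0.08345851] wrist ray [0.45906414 0.12868544]
0.06 side ray [0.45924614 0.12063528] wrist ray [0.45569802 0.13491578]
0.07 side ray [0.45244358 0.13922366] wrist ray [0.45401496 0.13803095]
0.08 side ray [0.44564103 0.15781205] wrist ray [0.45233191 0.14114612]
expected tip side [240.38168973 242.94729936] wrist [283.61774779 240.46300142] tcp wrist [283.68132118 249.59822458] bar top side [240.35904283 232.59281401] bar centre wrist [283.20178214 247.11137373]
```

The two rays meet at z≈0.07, so the real fingertips are about 29 mm higher than the reported TCP and nose length imply. I'll touch the bar's top (70 mm) gently with the closed fingers to calibrate this before grasping.

```bash
cat > n.py <<'E'
from h import *
B=np.array([.4563,.134]); z=.058; f0=monitor.read_ft_force()[2]
while z>.030:
    z-=.001; bot.move_linear([*B,z],v=.02); 
    F=monitor.read_ft_force()[2]-f0
    if F>3: break
st('touch',z,F)
E
python3 n.py
```

```text
touch 0.056 4.874771161925293 F [-0.7  0.6  4.1] p [0.4568 0.1341 0.0565] t 20.08
```

Contact came at TCP z≈0.056, which puts the real tip about 14 mm above the TCP reading and agrees with the vision estimate. I'll regrasp with this correction.

```bash
cat > o.py <<'E'
from h import *
B=[.4563,.1340]
bot.move_linear([*B,.066],v=.1); bot.move_gripper(.05)
z=.066
for z in(.05,.04,.034,.029):
    bot.move_linear([*B,z],v=.06)
    if abs(monitor.read_ft_force()[2])>5: st('contact',z); break
w=bot.move_gripper(0,40); st('grip',w,monitor.read_gripper_width(),monitor.read_grasp_force())
if monitor.read_gripper_width()>.008:
    bot.move_linear([*B,.16],v=.15); bot.pause(.2); st('lift',monitor.read_gripper_width())
    a,_=cam('wrist'); b,_=cam('side')
    save('o.png',np.hstack([cv2.resize(a[130:340,140:420],(400,300)),cv2.resize(b[150:265,170:323],(400,300))]))
E
python3 o.py
```

```text
grip False 0.011691228130468245 39.994293451309204 F [-0.3  0.6  0.7] p [0.4563 0.134  0.0291] t 23.2
lift 0.011065163058114502 F [ 0.4 -0.1 -0.9] p [0.4556 0.1339 0.1589] t 24.43
```

View pics/o.png

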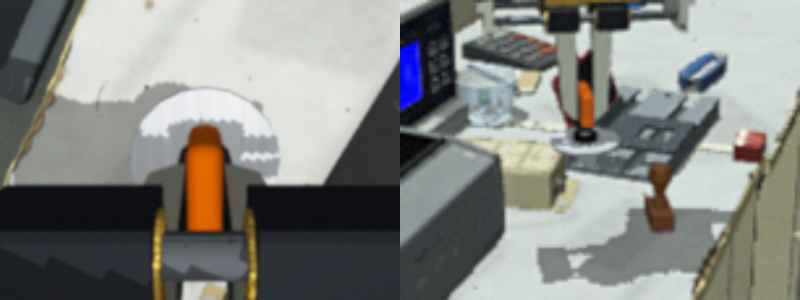

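The bolt is held upright between the fingers (bar at pixel (205,190) in the wrist crop), with the collar level. Next I'll carry it to the stand and feel for the groove.

```bash
cat > q.py <<'E'
from h import *
a=-.042; X,Y=.4746,-.1765; O=.029
bot.movep([X,Y,.16],rot(a)); bot.move_linear([X,Y,.038+O],v=.12); bot.pause(.15)
f0=np.mean([monitor.read_ft_force()[2] for _ in range(3)]); st('above',f0)
ok=False
for dx in(0,.0015,-.0015,.003,-.003,.0045,-.0045,.006,-.006):
    if monitor.read_time_s()>48: break
    if dx: bot.move_linear([X+dx,Y,.033+O],v=.05)
    F=0
    for u in(.032,.030,.0285,.027,.0255,.024):
        bot.move_linear([X+dx,Y,u+O],v=.03); F=monitor.read_ft_force()-np.array([0,0,f0])
        if F[2]>5: break
    st(dx,u)
    if F[2]<=5: ok=True; break
    bot.move_linear([X+dx,Y,.033+O],v=.05)
print(ok, monitor.read_gripper_width())
E
python3 q.py
```

```text
above -1.453202631925346 F [-0.8 -0.  -1.5] p [ 0.4754 -0.1769  0.0682] t 26.78
0 0.024 F [ 0.   0.4 -1.2] p [ 0.4745 -0.1764  0.0529] t 28.38
True 0.01196889382415589
```

It went into the slot at the first try. Now I'll push down, checking where the spring force begins, and then turn.

```bash
cat > r.py <<'E'
from h import *
X,Y=.4746,-.1765; O=.029
for u in(.022,.020,.018,.0165,.015,.0138):
    bot.move_linear([X,Y,u+O],v=.03); st(u)
    F=monitor.read_ft_force()
    if F[2]>20 or np.hypot(F[0],F[1])>12: print('stop'); break
print(monitor.read_gripper_width(),monitor.read_q())
E
python3 r.py
```

```text
0.022 F [ 0.3  0.2 -1.7] p [ 0.4744 -0.1764  0.0508] t 28.63
0.02 F [ 0.4 -0.1  0.4] p [ 0.4747 -0.1765  0.049 ] t 28.88
0.018 F [-1.2 -1.1  4.9] p [ 0.4749 -0.1767  0.0474] t 29.13
0.0165 F [-1.9  1.1  6.8] p [ 0.4749 -0.1767  0.046 ] t 29.38
0.015 F [-2.3  1.4  7.9] p [ 0.475  -0.1767  0.0447] t 29.63
0.0138 F [-2.8  1.2  8.4] p [ 0.475  -0.1767  0.0436] t 29.88
0.011424334943831573 [-4.57311081e-01  2.02971258e-02  1.90982232e+00 -2.17986067e-05
  1.21063356e+00 -4.15328811e-01]
```

```bash
cat > s.py <<'E'
from h import *
X,Y=.4746,-.1765; O=.029; a=-.042
bot.move_linear([X,Y,.0125+O],v=.03); bot.pause(.1); st('down')
for k in(1,2,3,4):
    bot.movep([X,Y,.0128+O],rot(a-k*np.pi/8)); st(k,monitor.read_wrist_torque()[2].round(2))
bot.pause(.2); print(monitor.read_gripper_width(), R.from_rotvec(monitor.read_tool_rot()).as_matrix()[:,1].round(3))
bot.move_linear([X,Y,.0145+O],v=.02); st(); bot.move_linear([X,Y,.016+O],v=.02); bot.pause(.2); st('up')
a_,_=cam('wrist'); save('s.png',a_[100:320,120:440])
E
python3 s.py
```

```text
down F [-4.   1.6  9.6] p [ 0.475  -0.1767  0.0424] t 30.23
1 -0.12 F [-0.8 -0.2  9.6] p [ 0.4758 -0.177   0.0432] t 30.7
2 -0.17 F [-1.7  1.3  9. ] p [ 0.4755 -0.1769  0.043 ] t 31.17
3 -0.1 F [-3.1  2.5  9.6] p [ 0.4748 -0.1765  0.0426] t 31.63
4 -0.09 F [-6.3  3.7 10.1] p [ 0.474  -0.1761  0.0422] t 32.1
0.011649131596426873 [-0.042 -0.999 -0.001]
F [-5.   3.5  8.8] p [ 0.4741 -0.1761  0.0438] t 32.55
up F [-5.2  3.2  6.3] p [ 0.4741 -0.1762  0.0451] t 33.0
```

```bash
cat > t.py <<'E'
from h import *
X,Y=.4732,-.1757; O=.029
bot.move_linear([X,Y,.016+O],v=.02); st()
for u in(.0168,.0176,.0185):
    bot.move_linear([X,Y,u+O],v=.02); st('pull',u)
    if monitor.read_ft_force()[2]<-8: break
bot.move_linear([X,Y,.016+O],v=.02); st('rest')
bot.move_gripper(.045); bot.pause(.2); st('open')
bot.move_linear([X,Y,.16],v=.12); bot.pause(.2); st('clear')
bot.movep([.505,-.175,.25],rot(-np.pi/2)); bot.pause(.3)
a,c=cam('wrist'); b,_=cam('side'); t,_=cam('top')
print(proj(c,[.4764,-.1765,.036]))
for q in blobs(a,(3,150,60),(20,255,255))[:4]: print(cv2.minAreaRect(q))
save('t.png',np.vstack([np.hstack([cv2.resize(a[120:260,190:377],(400,300)),cv2.resize(b[150:250,180:313],(400,300))]),cv2.resize(t[150:260,100:393],(800,300))]))
st()
E
python3 t.py
```

```text
F [ 2.6 -2.4 -1. ] p [ 0.4738 -0.176   0.0451] t 33.3
pull 0.0168 F [ 7.6 -3.3 -8.1] p [ 0.4736 -0.176   0.0451] t 33.55
rest F [ 5.3 -2.5 -2.5] p [ 0.4737 -0.176   0.0451] t 33.8
open F [-0.1  0.1 -0.2] p [ 0.4732 -0.1757  0.045 ] t 34.73
clear F [ 0.5 -0.7  0.4] p [ 0.4727 -0.1755  0.1591] t 36.04
[283.38525072 213.71245772]
((156.64598083496094, 249.09854125976562), (17.277891159057617, 43.13431930541992), 64.98310852050781)
((285.0, 221.5), (41.0, 12.0), 90.0)
F [ 0.   0.1 -0. ] p [ 0.5047 -0.1749  0.2494] t 36.96
```

View pics/t.png

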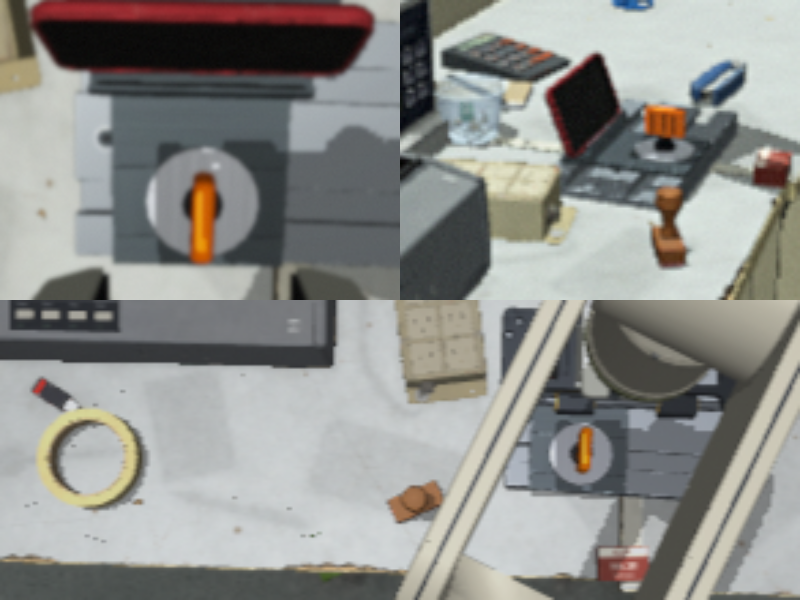

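t.png shows the bar at (203,218) across the groove, the collar flat on the foot plate, and the stand and neighbouring objects in place. The pull test met resistance at the locked height, so I'm handing in.

```bash
python3 -c "
from cell import bot
print(bot.hand_in())"
```

```text
the job is handed in; nothing more can be done
None
```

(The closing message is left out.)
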